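# Wedge the rocking block heater steady

## Task

The tube heater rocks because its far right foot, as seen from the robot, is too short. Without picking anything up, push the grey wedge by its thick end with the fingertips, thin end first, under that foot until it is snug but does not jack the heater up or shove it along. Then press down on the heater's top above that foot with about 10 N to feel that it no longer rocks (if it dips, push the wedge further in and press again), and finish while still pressing there; leave the other things on the table where they are.

Things in the scene. Friction and masses are not known exactly. Their poses are not given: they have to be found in the camera images.
- heater: The rocking box: loose white tube heater, 150 mm (its x) by 210 mm (its y), 1.8 to 2.6 kg; housing top 62 mm, underside 16 mm above the table. A metal block with tubes (up to 96 mm high) stands in it; the 70 mm at its -y end are flat bare top. Domed feet 20 mm across at x +-60, y +-85 mm. Origin: centre of the footprint, at table height while it stands level, unpressed, on its three good feet.
- foot_spot (a point): Point at table height straight below the short foot, the heater's far right one (heater frame 60, -85, 0 mm; axes as the heater's). That foot hangs 3 to 7 mm above the table, how much is not told. The wedge goes in along +y.
- corner_top (a point): Point on the flat housing top straight above the short foot (heater frame 60, -85, 62 mm): the place to press. It is 62 mm above the table while the heater stands level; a push of 6 N or more here rocks the unwedged box down by nearly the foot's gap.
- wedge: Loose grey plastic wedge lying flat to the right of the heater, 110 mm long (its y), 44 mm wide (its x), 60 g. The slope rises evenly from 1.5 mm at the thin end (+y, pointing roughly at the short foot, 25 to 80 mm short of it) to 14.7 mm at the thick end (-y, upright flat face). Origin: centre of the underside. Once it meets the foot, resistance to the push rises by several newtons.
- wedge_tip (a point): Middle of the wedge's thin end, at table height (wedge frame 0, 55, 0 mm).
- wedge_heel (a point): Middle of the wedge's upright thick end face, 7 mm above the table (wedge frame 0, -55, 7 mm): the place to push.
- vial_a: Bystander: standing capped vial, 28 mm across, 59 mm high, near the heater's short-footed corner on the side away from the robot. Origin: centre of the underside.
- vial_b: Bystander: standing capped vial like vial_a, on the robot's side of the wedge.
- marker: Bystander: marker pen, 135 mm long, lying on the robot's side of the wedge. Origin: on its underside, 45 mm from its white end; its y runs along the pen.
- swab_jar: Bystander: clear jar with swab sticks, 90 mm across, 150 mm high with the sticks. Origin: centre of the underside.
- cap_tub: Bystander: open white tub of caps, 110 x 140 mm, 50 mm high. Origin: centre of the underside.
- label_roll: Bystander: roll of labels lying flat, 80 mm across, 30 mm high. Origin: centre of the underside.
Mind the look-alikes: they are no part of the job. Of the things that look like the wedge, the smallest one is meant.

How it is judged:
On the way:
1. the wedge's thin end is pushed in under the short foot (y of wedge_tip in the frame of foot_spot above 0.004 m and x of wedge_tip in the frame of foot_spot between -0.025 and 0.025 m), for 0.1 s.
At the end, for the whole second after the job is handed in: Pressed with over 4 N within 30 mm of the point above the short foot, the corner stays less than 1.8 mm below and 2.5 mm above its level 62 mm; the wedge under the foot carries over 3 N and is clear of the fingers; heater and wedge at rest (all of step 1 and contact force between the fingers and heater above 4 N and horizontal distance between the grasp point and corner_top below 0.03 m and height (world z) of corner_top between 0.0602 and 0.0645 m and contact force between wedge and heater above 3 N and not (contact force between the fingers and wedge above 0.1 N) and linear speed of each of heater, wedge below 0.01 m/s); the arm keeps its last pose, push and grip.
It fails at once if the wedge is picked up or turned over (height (world z) of wedge above 0.012 m or angle between wedge's own z axis and vertical above 0.35 rad).
It fails at once if the heater is lifted or tipped (height (world z) of heater above 0.012 m or angle between heater's own z axis and vertical above 0.15 rad).
It fails at once if the heater is shoved more than 30 mm along the table (distance of any of heater, foot_spot from where it was at the start of the episode above 0.03 m).
It fails at once if a bystander is moved more than 30 mm or knocked over (distance of any of vial_a, vial_b, marker, swab_jar, cap_tub, label_roll from where it was at the start of the episode above 0.03 m or angle between any of vial_a, vial_b, marker, swab_jar, cap_tub, label_roll's own z axis and vertical above 0.5 rad).
It also fails if it takes over 48 s, if anything falls off the work surface, if the arm or the gripper's body presses on something with over 40 N, if the wrist force passes 120 N, or if a joint passes its speed limit or range.

## Robot

A 6-joint arm with a two-finger parallel gripper is mounted at the origin on the work surface. World frame = base frame: x ahead of the robot, y to its left, z up, the work surface at z = 0. Lengths are in m, angles in rad, forces in N, time in s.
With the tool pointing down it reaches from about 0.2 to 0.875 m from the base axis. Payload 3.4 kg.
Tool frame: the origin (TCP) lies midway between the tips of the shut fingers; the grasp point (between the pads) lies 19 mm behind it; z points along the fingers, x is the direction in which the jaws open and shut, and the axes are right-handed (so a half turn about z gives the same grasp; the last joint's range is limited). The gripper opens to 94 mm and grips with 3 to 60 N. Pads are 16 mm wide; open, the fingers measure 119 mm over their backs; the gripper's body (75 mm by 177 mm) begins 78 mm behind the grasp point.
Start: joints at [1.009, 0.276, 1.505, -0, 1.361, -0.121], TCP at [0.245, 0.52, 0.205] pointing down, gripper open.
Joint ranges: [-2.89, 2.89], [-0.75, 2.08], [0.22, 2.7], [-1.18, 4.32], [0.11, 2.71], [-2.7, 2.7]. Speed limits (rad/s): [2.57, 2.57, 3.14, 3.14, 3.14, 3.14].

## Interface

Orientations are given as a rotation vector (axis times angle).
In Python, from station import bot gives the robot as it stands.
- The arm moves only by the tool drive_tool, never from a script. Its argument "steps" is a list of rows, each a list of 7 numbers: the closure, from 0 (fully open) to 1 (shut), then the shift along the world's x, y, z in cm, then the turn, a rotation vector about the world's x, y, z in degrees. In form: [[claw, dx, dy, dz, ax, ay, az], ...]. A call has 1 to 10 rows; each row shifts and turns the commanded pose from where the row before left it; what a row does not reach is not made up. A row lasts 1/12 s, in which the tool goes at most 41.7 mm and 7.16 degrees, less where a joint would pass 70% of its speed; a pose out of reach is approached as far as the arm can. A call is refused whole if a number of a shift passes 4.17 or a number of a turn 7.16, either way. A call with a gripper value outside its range is refused whole. The fingers move at their own pace and stop on an object; "force" is the grip in N (left out, the last holds). Time passes only in rows, so rows that do not move let the fingers close. It gives the time, the measured TCP pose, the force and the opening at its end, in the units of the state.
- bot.get_state(): the state, without advancing time (a new reading comes with each control period).
- bot.camera(name): name is "scene" or "top" or "wrist"; returns the picture (420x560x3 uint8, red, green, blue); there is no depth.
- bot.camera_model(name): a dict with "K" (3x3 intrinsics, pixels), "R" (3x3) and "t" (3): a world point X has camera coordinates R X + t. Camera axes: x right, y down, z forward; pixel columns grow to the right and rows downward; lengths in m; the calibration is good to about 2 mm. A picture is of the moment at which its call begins: read the wrist's pose just before it. camera_model takes no time and is no camera call; for the wrist camera it gives the pose at the moment of the call.
- bot.job_done(): hands the job in, once; it reports no verdict.
The state is a dict: "time_s": time; "qpos": joint angles; "joint_vel": joint speeds; "tau": joint torques, N m; "tcp_pos": TCP position; "ee_rot": TCP orientation; "contact_force": force on the tool from outside, world axes, zero at the start; "torque": the same for the moment, N m; "grip_width": finger opening in m.
Only numpy, scipy, OpenCV 4.12 (cv2) and the standard library are available. Lean on these libraries where they do the work, as an engineer would, in place of code of your own. Each camera call takes 0.05 s, during which the arm holds its last target.

## Working session

There is one attempt and no reset: what is moved stays moved. The work goes in short steps, Python scripts to look and compute and a tool call to move; the robot and the scene stay as the last step left them, time stands still between calls to the robot, and variables do not carry over. Pictures are saved under pics/ and viewed, and the job is handed in when it is done.

Besides the shell and the picture viewer there is one more tool, called after "Call:" in YAML: its name, and indented under it one key for each argument. drive_tool: Moves the arm, as the interface text tells. Its arguments: {"type":"object","properties":{"steps":{"type":"array"},"force":{"type":"number"}},"required":["steps"]}

```bash
ls; mkdir -p pics
python3 - <<'E'
from station import bot
import cv2
for n in ("scene","top","wrist"):
    m=bot.camera_model(n); im=bot.camera(n)
    cv2.imwrite(f"pics/{n}0.png",im[:,:,::-1])
    print(n,m["K"].round(1).tolist(),m["R"].round(4).tolist(),m["t"].round(4).tolist())
print(bot.get_state())
E
```

```text
pics
scene [[446.0, 0.0, 276.5], [0.0, 446.0, 211.6], [0.0, 0.0, 1.0]] [[-0.6748, 0.738, 0.0005], [0.5197, 0.4757, -0.7097], [-0.5239, -0.4787, -0.7046]] [0.3726, -0.2118, 1.5188]
top [[395.4, 0.0, 279.7], [0.0, 395.4, 206.6], [0.0, 0.0, 1.0]] [[-0.0008, -1.0, 0.0097], [-0.9978, 0.0002, -0.0669], [0.0669, -0.0097, -0.9977]] [-0.0187, 0.5267, 1.1176]
wrist [[319.9, 0.0, 282.0], [0.0, 319.9, 207.9], [0.0, 0.0, 1.0]] [[0.4268, 0.9043, -0.0015], [0.8693, -0.4098, 0.2762], [0.2491, -0.1192, -0.9611]] [-0.5732, -0.0289, 0.3917]
{'time_s': 0.15, 'qpos': array([ 1.00902389e+00,  2.76434070e-01,  1.50579598e+00, -1.20350215e-05,
        1.36068541e+00, -1.20988552e-01]), 'joint_vel': array([ 2.17243621e-04, -1.23596890e-03, -3.63571593e-03,  4.19772813e-04,
        1.81019729e-04,  2.67856726e-05]), 'tau': array([ 1.93556087e-03, -4.04923511e+01, -2.37432575e+01,  7.03923963e-02,
        3.15762358e-02, -8.50055198e-05]), 'tcp_pos': array([0.24511056, 0.51969628, 0.20483084]), 'ee_rot': array([ 2.65285139e+00,  1.68176801e+00, -1.86809336e-03]), 'contact_force': array([ 0.32436559,  0.19109764, -0.11233473]), 'torque': array([0.01962951, 0.03501202, 0.02239201]), 'grip_width': 0.09394061298037337}
```

View pics/top0.png

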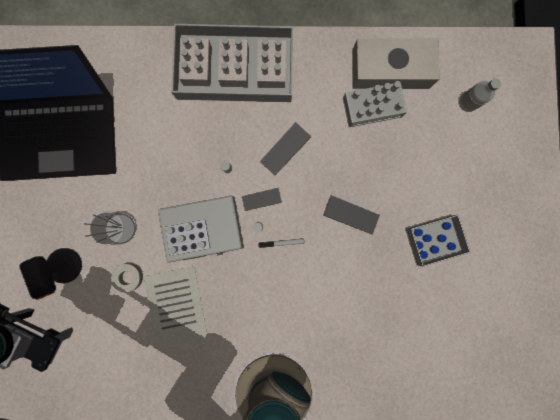

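View pics/scene0.png

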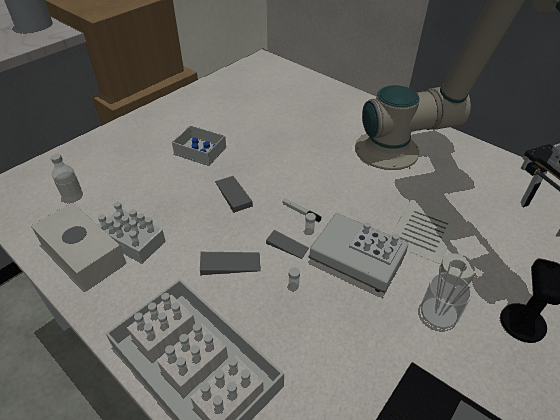

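The top view shows the heater at about (200,228), with its flat end on the right. There are three grey wedge-like pieces: (262,199), about 38 px long, (286,148), about 57 px, and (351,214), about 55 px. The one at (262,199) is the smallest and points at the heater's far right corner, so it fits. I'll confirm with an enlarged crop.

Run:
```python
import cv2
a=cv2.imread("pics/top0.png")[150:270,150:310]
cv2.imwrite("pics/crop_top.png",cv2.resize(a,None,fx=5,fy=5,interpolation=cv2.INTER_CUBIC))
a=cv2.imread("pics/scene0.png")[190:310,250:410]
cv2.imwrite("pics/crop_scene.png",cv2.resize(a,None,fx=5,fy=5,interpolation=cv2.INTER_CUBIC))
```

```text
(no output)
```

View pics/crop_top.png

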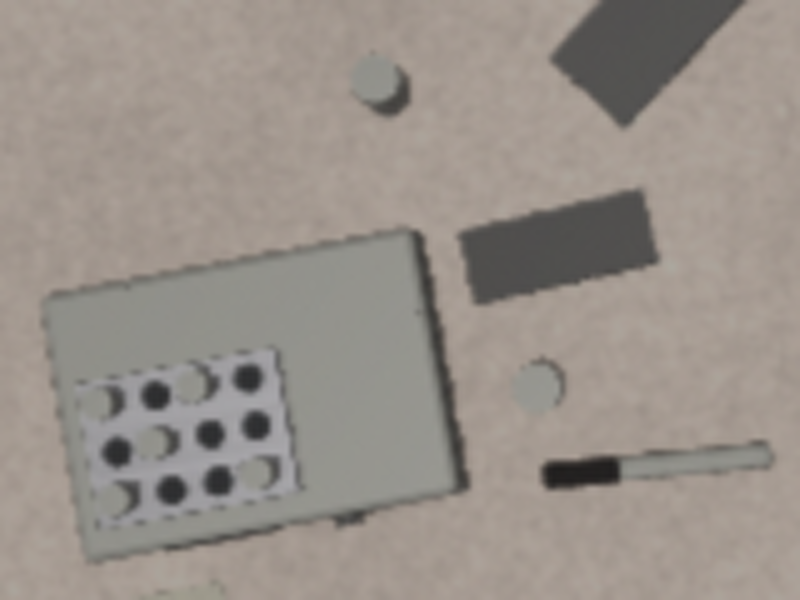

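View pics/crop_scene.png

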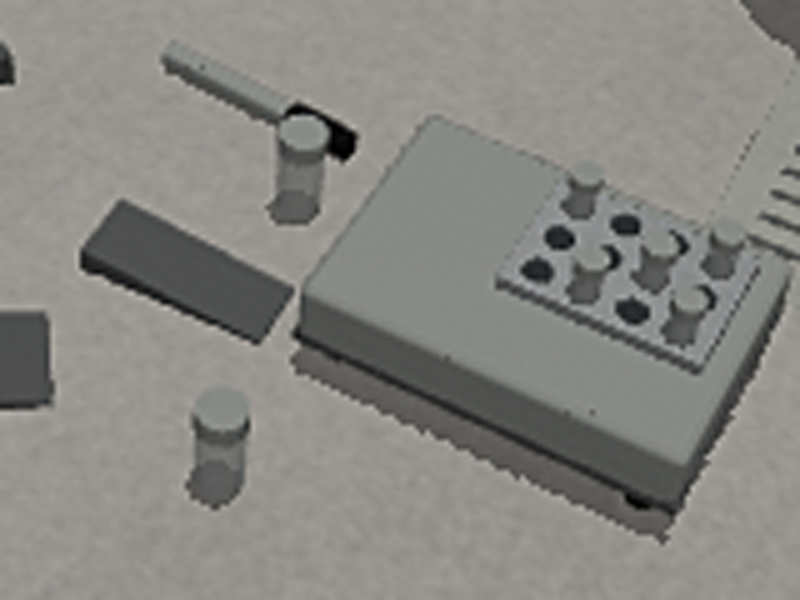

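The crop confirms it: the small wedge lies right of the heater, thin end on the left at crop (459,233)/(477,303) and thick end on the right at (643,190)/(659,264). Vial_a is at (380,85), vial_b at (540,385), and the marker is below vial_b. Next I compute poses.

```bash
cat > h.py <<'E'
import numpy as np, cv2
from station import bot
def ray(m,uv,z):
    K,R,t=m["K"],m["R"],m["t"]
    d=R.T@np.linalg.inv(K)@np.array([uv[0],uv[1],1.]); c=-R.T@t
    return c+d*(z-c[2])/d[2]
def proj(m,X):
    p=m["K"]@(m["R"]@np.asarray(X,float)+m["t"]); return p[:2]/p[2]
def fit(local,world):
    l=np.array(local,float);w=np.array(world)[:,:2];lc=l.mean(0);wc=w.mean(0)
    a=l-lc;b=w-wc
    th=np.arctan2((a[:,0]*b[:,1]-a[:,1]*b[:,0]).sum(),(a*b).sum())
    R=np.array([[np.cos(th),-np.sin(th)],[np.sin(th),np.cos(th)]])
    o=wc-R@lc
    return o,th,R,np.linalg.norm((R@l.T).T+o-w,axis=1)
E
python3 - <<'E'
from h import *
mt=bot.camera_model("top");ms=bot.camera_model("scene")
ct=lambda p,o=(150,150):((p[0]+.5)/5-.5+o[0],(p[1]+.5)/5-.5+o[1])
H=[(.075,.105),(.075,-.105),(-.075,-.105),(-.075,.105)]
w=[ray(mt,ct(p),.062) for p in[(45,297),(415,230),(464,490),(90,560)]]
print("heater top",fit(H,w))
w=[ray(ms,ct(p,(250,190)),.062) for p in[(683,468),(302,294),(433,117)]]
print("heater scene",fit(H[:3],w))
# wedge
im=cv2.imread("pics/top0.png");g=cv2.cvtColor(im,cv2.COLOR_BGR2GRAY)
mk=(g<95).astype(np.uint8);sub=np.zeros_like(mk);sub[186:214,240:284]=mk[186:214,240:284]
c=max(cv2.findContours(sub,0,1)[0],key=cv2.contourArea)
print("rect",cv2.boxPoints(cv2.minAreaRect(c)).tolist())
W=[(.022,.055),(.022,-.055),(-.022,-.055),(-.022,.055)]
def wf(m,ps,n):
    w=[ray(m,p,z) for p,z in zip(ps,(.0015,.0147,.0147,.0015))]
    print(n,fit(W,w))
wf(mt,[ct(p) for p in[(459,233),(643,190),(659,264),(477,303)]],"wedge top")
wf(ms,[ct(p,(250,190)) for p in[(262,342),(82,248),(122,200),(294,290)]],"wedge scene")
for n,p,z in(("va",(378,80),.059),("vb",(538,384),.059),("mk1",(545,477),.008),("mk2",(771,455),.008)):
    print(n,ray(mt,ct(p),z))
for n,p,z in(("va",(221,410),.059),("vb",(303,132),.059)): print(n,ray(ms,ct(p,(250,190)),z))
E
```

```text
heater top (array([0.46401369, 0.19923846]), np.float64(0.1845728276601043), array([[ 0.98301474, -0.18352663],
       [ 0.18352663,  0.98301474]]), array([0.0021622 , 0.00332831, 0.00221762, 0.00287701]))
heater scene (array([0.46751147, 0.20851425]), np.float64(0.18274793508389303), array([[ 0.98334802, -0.18173243],
       [ 0.18173243,  0.98334802]]), array([0.00411541, 0.00232174, 0.00214246]))
rect [[241.7049102783203, 196.2459259033203], [277.7672119140625, 187.7606964111328], [281.1639404296875, 202.19676208496094], [245.10162353515625, 210.68199157714844]]
wedge top (array([0.54908219, 0.03395247]), np.float64(0.213346305754756), array([[ 0.97732787, -0.21173152],
       [ 0.21173152,  0.97732787]]), array([0.00079111, 0.0005864 , 0.00062929, 0.00181765]))
wedge scene (array([0.54977899, 0.03774215]), np.float64(0.22022575234210784), array([[ 0.97584816, -0.21844993],
       [ 0.21844993,  0.97584816]]), array([0.00164498, 0.00130991, 0.00154974, 0.00219136]))
va [0.63826054 0.13301089 0.059     ]
vb [0.46923188 0.04352384 0.059     ]
mk1 [0.41666538 0.04174337 0.008     ]
mk2 [ 0.42914184 -0.08837955  0.008     ]
va [0.64074818 0.13739802 0.059     ]
vb [0.46814945 0.04683567 0.059     ]
```

Call:
drive_tool:
  steps:
    - [1,2,-3.6,0,0,0,-3.3]
    - [1,2,-3.6,0,0,0,-3.3]
    - [1,2,-3.6,0,0,0,-3.3]
    - [1,2,-3.6,0,0,0,-3.3]
    - [1,2,-3.6,0,0,0,-3.3]
    - [1,2,-3.6,0,0,0,-3.3]
    - [1,2,-3.6,0,0,0,-3.3]
    - [1,2,-3.6,0,0,0,-3.3]
    - [1,2,-3.6,0,0,0,-3.3]
    - [1,2,-3.6,0,0,0,-3.3]
  force: 20

```text
time_s: 0.98
tcp_pos: [0.4457, 0.1582, 0.2055]
ee_rot: [-3.023, -0.855, -0.0]
contact_force: [1.0, 0.9, -0.0]
grip_width: 0.0308
```

Call:
drive_tool:
  steps:
    - [1,2,-3.6,0,0,0,-3.3]
    - [1,2,-3.6,0,0,0,-3.3]
    - [1,2,-3.6,0,0,0,-3.3]
    - [1,2,-3.6,0,0,0,-3.3]
    - [1,2,-3.6,0,0,0,-3.3]
    - [1,2.4,-4,0,0,0,-3.3]
    - [1,0,0,0,0,0,0]
    - [1,0,0,0,0,0,0]

```text
time_s: 1.65
tcp_pos: [0.5673, -0.0576, 0.2045]
ee_rot: [-3.124, -0.322, 0.002]
contact_force: [-0.4, 0.4, 0.2]
grip_width: 0.0001
```

Run:
```python
from h import *
s=bot.get_state();m=bot.camera_model("wrist");im=bot.camera("wrist")
cv2.imwrite("pics/w1.png",im[:,:,::-1]);np.savez("w1.npz",**m)
cv2.imwrite("pics/t1.png",bot.camera("top")[:,:,::-1])
from scipy.spatial.transform import Rotation as Ro
print(s["tcp_pos"],Ro.from_rotvec(s["ee_rot"]).as_matrix().round(3).tolist(),s["contact_force"],s["grip_width"],s["time_s"],s["qpos"])
```

```text
[ 0.56726756 -0.05756039  0.20453467] [[0.979, 0.204, -0.001], [0.204, -0.979, 0.0], [-0.001, -0.001, -1.0]] [-0.41496867  0.43352198  0.17677252] 0.00014279651160786528 1.65 [-2.23239447e-01  2.70002046e-01  1.51571134e+00  1.44761063e-04
  1.35731041e+00 -4.28550122e-01]
```

View pics/w1.png

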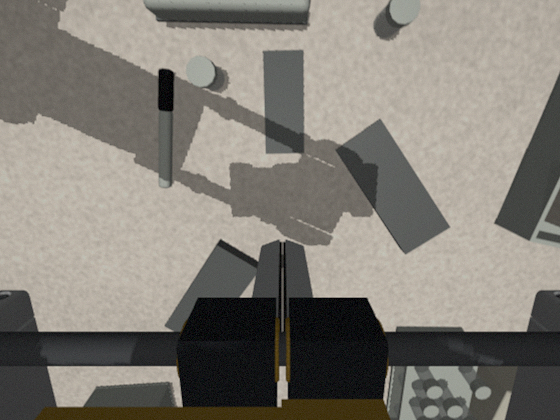

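The wrist view shows the wedge at (264–304, 50–154), thin end up, and the heater's -y face along the top edge at (150–310, 0–24). Vial_b is at (202,72) and vial_a at (403,12). I'll enlarge it for corners.

Run:
```python
import cv2
a=cv2.imread("pics/w1.png")[0:165,135:335]
cv2.imwrite("pics/w1c.png",cv2.resize(a,None,fx=3.6,fy=3.6,interpolation=cv2.INTER_CUBIC))
```

```text
(no output)
```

View pics/w1c.png

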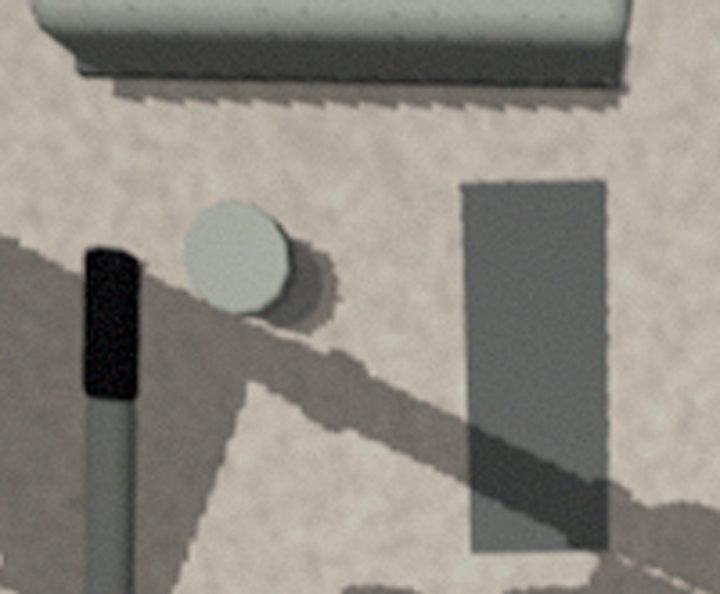

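Run:
```python
from h import *
m=dict(np.load("w1.npz"))
ct=lambda p:((p[0]+.5)/3.6-.5+135,(p[1]+.5)/3.6-.5)
W=[(.022,.055),(.022,-.055),(-.022,-.055),(-.022,.055)]
w=[ray(m,ct(p),z) for p,z in zip([(607,181),(609,550),(473,550),(463,185)],(.0015,.0147,.0147,.0015))]
o,th,R,r=fit(W,w);print("wedge",o,th,r)
hc=[ray(m,ct(p),.018) for p in[(622,87),(82,77)]]
ho,hth,HR,hr=fit([(.075,-.105),(-.075,-.105)],hc);print("heater",ho,hth,hr)
for HO,HT,n in((ho,hth,"wrist"),(np.array([.464,.1992]),.1846,"top")):
    c,s=np.cos(HT),np.sin(HT);A=np.array([[c,-s],[s,c]])
    f=HO+A@[.06,-.085];print(n,"foot",f)
    tip=o+R@[0,.055];print("tip",tip,"in foot frame",A.T@(tip-f),"heel",o+R@[0,-.055], "rel yaw",th-HT)
s=bot.get_state()
print("vb",ray(m,ct((237,257)),.059))
```

```text
wedge [0.5497894  0.03491223] 0.22273969904253105 [0.00062454 0.0005191  0.00119814 0.00090605]
heater [0.46269397 0.203055  ] 0.18822813670828234 [0.00140738 0.00140738]
wrist foot [0.53753929 0.13078344]
tip [0.53763976 0.0885535 ] in foot frame [-0.00780331 -0.04150285] heel [ 0.56193904 -0.01872905] rel yaw 0.03451156233424871
top foot [0.53858262 0.12665737]
tip [0.53763976 0.0885535 ] in foot frame [-0.00792093 -0.03728341] heel [ 0.56193904 -0.01872905] rel yaw 0.03813969904253106
vb [0.46718555 0.04461019 0.059     ]
```

The wrist view puts the tip about 8 mm to the -x side and 38–41 mm short of the foot, with the wedge turned about 2° from the heater. I'll push with a slightly turned face, with the fingers a little apart for a wide contact, so the tip comes out to x≈0.

Call:
drive_tool:
  steps:
    - [0.83,0.2,0,-3.5,0,0,-4]
    - [0.83,0,0,-4,0,0,0]
    - [0.83,0,0,-4,0,0,0]
    - [0.83,0,0,-3.5,0,0,0]
    - [0.83,0,0,-2.5,0,0,0]
    - [0.83,0,0,-1.5,0,0,0]
    - [0.83,0,0,-0.5,0,0,0]
    - [0.83,0,0,0,0,0,0]
    - [0.83,0,0,0,0,0,0]

```text
time_s: 2.5
tcp_pos: [0.5691, -0.0548, 0.0114]
ee_rot: [3.134, 0.22, 0.002]
contact_force: [-0.4, 0.4, 0.1]
grip_width: 0.0162
```

```bash
cat > st.py <<'E'
from h import *
from scipy.spatial.transform import Rotation as Ro
s=bot.get_state();R=Ro.from_rotvec(s["ee_rot"]).as_matrix()
print(s["tcp_pos"].round(4),"yaw",np.arctan2(R[1,0],R[0,0]).round(4),"F",s["contact_force"].round(2),"w",s["grip_width"].round(4),"t",s["time_s"])
E
python3 st.py
```

```text
Traceback (most recent call last):
  File "st.py", line 4, in <module>
    print(s["tcp_pos"].round(4),"yaw",np.arctan2(R[1,0],R[0,0]).round(4),"F",s["contact_force"].round(2),"w",s["grip_width"].round(4),"t",s["time_s"])
                                                                                                             ^^^^^^^^^^^^^^^^^^^^^
AttributeError: 'float' object has no attribute 'round'
```

Call:
drive_tool:
  steps:
    - [0.83,0,0,-0.5,0,0,0]
    - [0.83,-0.2,1,0,0,0,0]
    - [0.83,-0.2,1,0,0,0,0]
    - [0.83,-0.1,0.5,0,0,0,0]
    - [0.83,-0.1,0.5,0,0,0,0]
    - [0.83,-0.1,0.5,0,0,0,0]
    - [0.83,-0.1,0.5,0,0,0,0]
    - [0.83,-0.1,0.5,0,0,0,0]
    - [0.83,0,0,0,0,0,0]

```text
time_s: 3.25
tcp_pos: [0.5595, -0.0097, 0.0055]
ee_rot: [-3.134, -0.218, 0.0]
contact_force: [0.5, -0.2, -0.1]
grip_width: 0.016
```

```bash
sed -i 's/s\["grip_width"\].round(4)/round(s["grip_width"],4)/' st.py; python3 st.py
python3 - <<'E'
from h import *
np.savez("w2.npz",**bot.camera_model("wrist"));a=bot.camera("wrist")[:,:,::-1]
cv2.imwrite("pics/w2.png",a)
b=bot.camera("top")[:,:,::-1];cv2.imwrite("pics/t2.png",b)
cv2.imwrite("pics/t2c.png",cv2.resize(b[150:270,150:310],None,fx=5,fy=5,interpolation=2))
E
```

```text
[ 0.5595 -0.0097  0.0055] yaw 0.1392 F [ 0.47 -0.2  -0.06] w 0.016 t 3.25
```

View pics/w2.png

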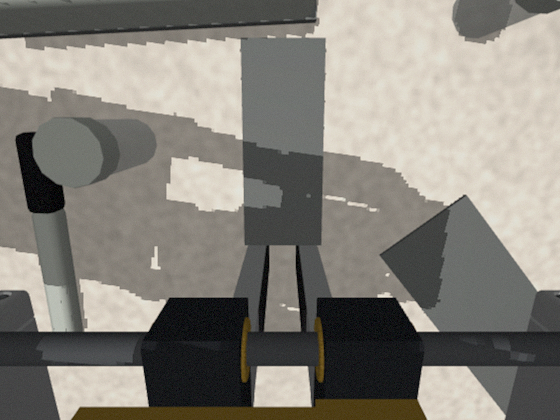

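View pics/t2c.png

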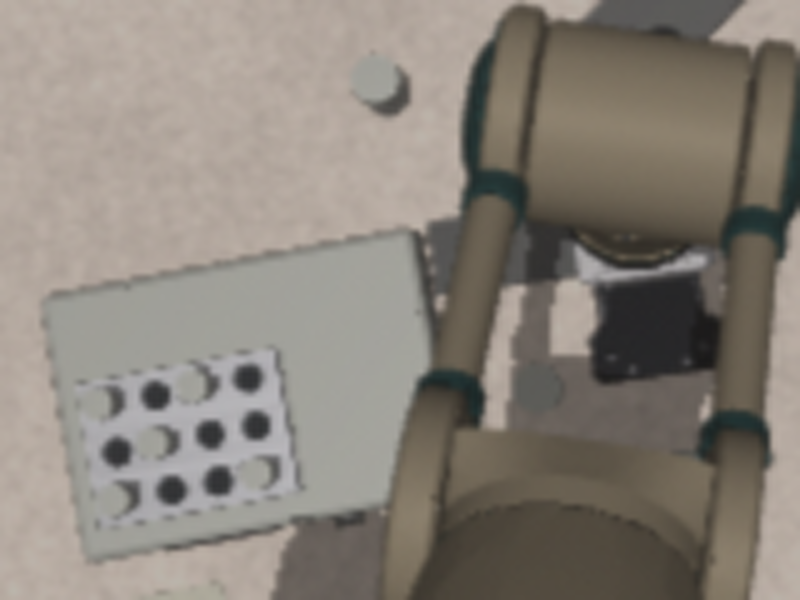

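The wedge (241–325, 38–245 in the wrist view) sits square on both fingertips, its thin end just short of the heater's edge. The heater's right bottom corner is at (317,22). I'll measure the offset.

Run:
```python
from h import *
m=dict(np.load("w2.npz"))
W=[(.022,.055),(.022,-.055),(-.022,-.055),(-.022,.055)]
w=[ray(m,p,z) for p,z in zip([(325,38),(322,244.5),(245,245),(241.5,38.5)],(.0015,.0147,.0147,.0015))]
o,th,R,r=fit(W,w);print("wedge",o,th,r)
c=ray(m,(317,22),.017)[:2]; HT=.186
A=np.array([[np.cos(HT),-np.sin(HT)],[np.sin(HT),np.cos(HT)]])
f=c-A@[.015,-.02]; f=c+A@[-.015,.02]
tip=o+R@[0,.055];print("corner",c,"foot",f,"tip",tip,"in foot frame",A.T@(tip-f),"heel",o+R@[0,-.055], A.T@(o+R@[0,-.055]-f))
for F in ([.5375,.1308],[.5386,.1267]): print(A.T@(tip-np.array(F)))
```

```text
wedge [0.55115344 0.05343682] 0.1415803528243197 [0.00053422 0.00050071 0.00029543 0.00066238]
corner [0.55853077 0.11321065] foot [0.5400909  0.13009175] tip [0.54339251 0.1078865 ] in foot frame [-0.00086175 -0.02243281] heel [ 0.55891437 -0.00101286] [-0.0057463  -0.13232431]
[ 0.00155349 -0.02360798]
[ 0.00123068 -0.01937528]
```

Call:
drive_tool:
  steps:
    - [0.83,-0.1,0.5,0,0,0,0]
    - [0.83,-0.1,0.5,0,0,0,0]
    - [0.83,-0.1,0.5,0,0,0,0]
    - [0.83,-0.1,0.5,0,0,0,0]
    - [0.83,-0.1,0.5,0,0,0,0]
    - [0.83,-0.05,0.3,0,0,0,0]
    - [0.83,0,0,0,0,0,0]

```text
time_s: 3.93
tcp_pos: [0.5539, 0.0182, 0.0055]
ee_rot: [-3.134, -0.219, 0.0]
contact_force: [-0.2, -0.5, 0.4]
grip_width: 0.0162
```

Call:
drive_tool:
  steps:
    - [0.83,-0.05,0.3,0,0,0,0]
    - [0.83,0,0,0,0,0,0]

```text
time_s: 4.1
tcp_pos: [0.5537, 0.0208, 0.0055]
ee_rot: [-3.134, -0.218, -0.0]
contact_force: [0.6, 0.7, -0.1]
grip_width: 0.0159
```

Call:
drive_tool:
  steps:
    - [0.83,-0.05,0.3,0,0,0,0]
    - [0.83,0,0,0,0,0,0]

```text
time_s: 4.27
tcp_pos: [0.5532, 0.0236, 0.0055]
ee_rot: [-3.134, -0.218, -0.0]
contact_force: [-0.3, -1.2, 0.5]
grip_width: 0.0159
```

Call:
drive_tool:
  steps:
    - [0.83,-0.05,0.3,0,0,0,0]
    - [0.83,0,0,0,0,0,0]

```text
time_s: 4.43
tcp_pos: [0.5527, 0.0267, 0.0055]
ee_rot: [-3.134, -0.218, 0.0]
contact_force: [-0.7, 0.7, -1.0]
grip_width: 0.0162
```

Call:
drive_tool:
  steps:
    - [0.83,-0.05,0.3,0,0,0,0]
    - [0.83,0,0,0,0,0,0]

```text
time_s: 4.6
tcp_pos: [0.5522, 0.0297, 0.0055]
ee_rot: [-3.134, -0.218, 0.0]
contact_force: [-0.1, -0.1, 0.3]
grip_width: 0.016
```

Call:
drive_tool:
  steps:
    - [0.83,-0.05,0.3,0,0,0,0]
    - [0.83,0,0,0,0,0,0]

```text
time_s: 4.77
tcp_pos: [0.5517, 0.0327, 0.0055]
ee_rot: [-3.134, -0.218, -0.0]
contact_force: [-0.2, 0.3, 0.0]
grip_width: 0.0157
```

Call:
drive_tool:
  steps:
    - [0.83,-0.05,0.3,0,0,0,0]
    - [0.83,0,0,0,0,0,0]

```text
time_s: 4.93
tcp_pos: [0.5512, 0.0358, 0.0055]
ee_rot: [-3.134, -0.218, 0.0]
contact_force: [0.0, 1.0, 0.1]
grip_width: 0.0159
```

Call:
drive_tool:
  steps:
    - [0.83,-0.05,0.3,0,0,0,0]
    - [0.83,0,0,0,0,0,0]

```text
time_s: 5.1
tcp_pos: [0.5508, 0.0386, 0.0055]
ee_rot: [3.134, 0.218, 0.0]
contact_force: [-0.3, -0.5, -0.6]
grip_width: 0.0159
```

Call:
drive_tool:
  steps:
    - [0.83,-0.05,0.3,0,0,0,0]
    - [0.83,0,0,0,0,0,0]

```text
time_s: 5.27
tcp_pos: [0.5504, 0.0412, 0.0055]
ee_rot: [3.133, 0.218, 0.001]
contact_force: [-0.1, -1.3, -1.1]
grip_width: 0.0159
```

Call:
drive_tool:
  steps:
    - [0.83,-0.05,0.3,0,0,0,0]
    - [0.83,0,0,0,0,0,0]

```text
time_s: 5.43
tcp_pos: [0.5501, 0.044, 0.0055]
ee_rot: [3.133, 0.218, 0.001]
contact_force: [0.7, -4.3, -1.0]
grip_width: 0.0162
```

Call:
drive_tool:
  steps:
    - [0.83,0,0,0,0,0,0]
    - [0.83,0,0,0,0,0,0]

```text
time_s: 5.6
tcp_pos: [0.5501, 0.044, 0.0055]
ee_rot: [3.134, 0.218, 0.001]
contact_force: [1.0, -3.3, -0.1]
grip_width: 0.0163
```

```bash
python3 st.py
python3 - <<'E'
from h import *
np.savez("w3.npz",**bot.camera_model("wrist"));a=bot.camera("wrist")[:,:,::-1]
cv2.imwrite("pics/w3.png",a)
b=bot.camera("scene")[:,:,::-1];cv2.imwrite("pics/s3.png",b)
E
python3 st.py
```

```text
[0.5501 0.044  0.0055] yaw 0.1387 F [ 1.03 -3.34 -0.12] w 0.0163 t 5.6
[0.5501 0.0441 0.0055] yaw 0.1387 F [ 1.68 -3.72 -1.08] w 0.0162 t 5.7
```

View pics/w3.png

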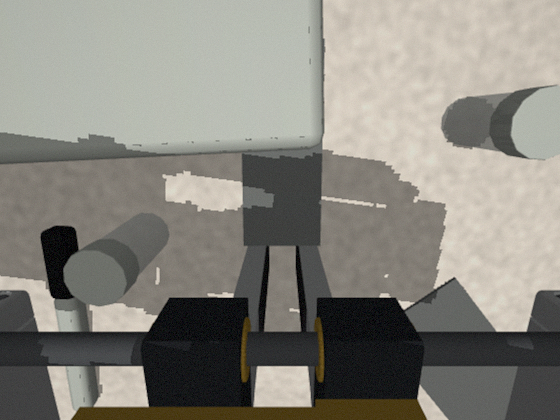

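Resistance has risen to about 4 N with the tip roughly 31 mm past the foot point, so the wedge has met the foot. In the wrist view it enters under the housing edge at (243–322, 150), well centred under the foot. I'll nudge it a little further for a snug fit, then press.

Call:
drive_tool:
  steps:
    - [0.83,-0.04,0.2,0,0,0,0]
    - [0.83,0,0,0,0,0,0]
    - [0.83,0,0,0,0,0,0]

```text
time_s: 5.95
tcp_pos: [0.55, 0.0458, 0.0055]
ee_rot: [3.133, 0.218, 0.002]
contact_force: [1.9, -4.7, -1.8]
grip_width: 0.0157
```

Call:
drive_tool:
  steps:
    - [0.83,-0.04,0.2,0,0,0,0]
    - [0.83,0,0,0,0,0,0]
    - [0.83,0,0,0,0,0,0]

```text
time_s: 6.2
tcp_pos: [0.5498, 0.0477, 0.0056]
ee_rot: [3.133, 0.218, 0.002]
contact_force: [1.9, -4.9, -2.1]
grip_width: 0.016
```

Call:
drive_tool:
  steps:
    - [0.83,0.1,-0.5,0,0,0,0]
    - [0.83,0.2,-1,0,0,0,0]
    - [1,0.1,-0.5,1,0,0,0]
    - [1,0,0,3,0,0,0]
    - [1,0,0,3.5,0,0,0]
    - [1,0,0,2.5,0,0,0]
    - [1,-0.4,2.5,0,0,0,0]
    - [1,-0.6,3.5,0,0,0,0]
    - [1,-0.6,4,0,0,0,0]
    - [1,0,0,0,0,0,0]

```text
time_s: 7.03
tcp_pos: [0.5354, 0.1341, 0.1066]
ee_rot: [-3.129, -0.222, -0.0]
contact_force: [0.2, 0.1, -0.6]
grip_width: 0.0006
```

Call:
drive_tool:
  steps:
    - [1,0,0,-1.5,0,0,0]
    - [1,0,0,0,0,0,0]
    - [1,0,0,0,0,0,0]

```text
time_s: 7.28
tcp_pos: [0.5362, 0.1281, 0.0904]
ee_rot: [-3.134, -0.217, 0.003]
contact_force: [-0.1, 0.2, -0.6]
grip_width: 0.0004
```

```bash
python3 st.py
python3 - <<'E'
from h import *
np.savez("w4.npz",**bot.camera_model("wrist"));a=bot.camera("wrist")[:,:,::-1]
cv2.imwrite("pics/w4.png",a)
b=bot.camera("scene")[:,:,::-1];cv2.imwrite("pics/s4.png",b)
cv2.imwrite("pics/s4c.png",cv2.resize(b[190:310,250:410],None,fx=5,fy=5,interpolation=2))
E
```

```text
[0.5362 0.1281 0.0904] yaw 0.1385 F [-0.1   0.19 -0.6 ] w 0.0004 t 7.2833
```

View pics/w4.png

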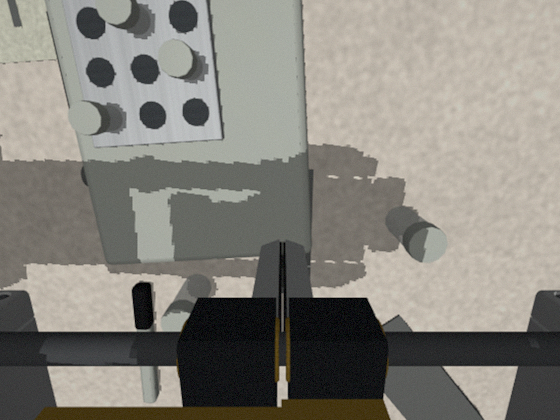

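View pics/s4c.png

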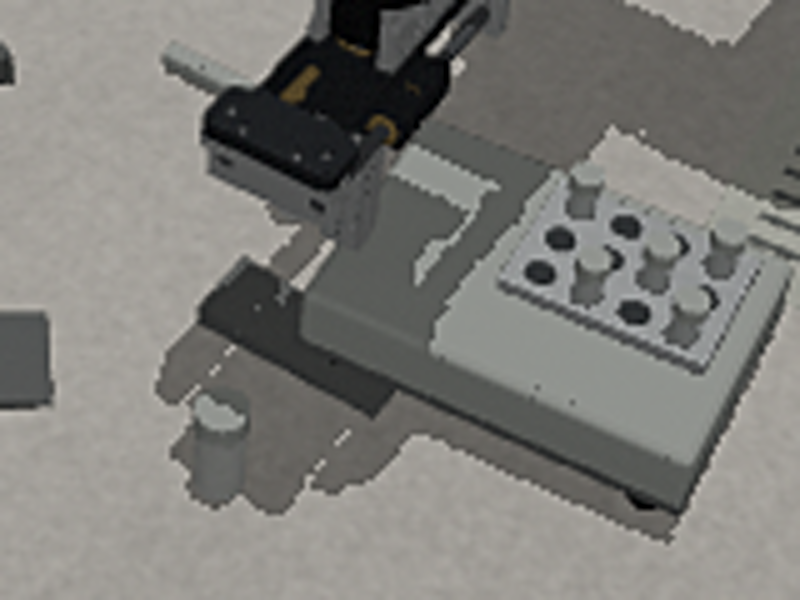

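The heater hasn't shifted visibly in the scene crop, and the wedge sits under its far right corner with the tip at crop (378,415). The vials are standing where they were. Now I lower to press.

Call:
drive_tool:
  steps:
    - [1,0.1,0.1,-1.2,0,0,0]
    - [1,0,0,-1,0,0,0]
    - [1,0,0,-0.2,0,0,0]
    - [1,0,0,0,0,0,0]
    - [1,0,0,0,0,0,0]

```text
time_s: 7.8
tcp_pos: [0.538, 0.129, 0.0665]
ee_rot: [-3.134, -0.217, 0.0]
contact_force: [1.1, 0.1, 0.2]
grip_width: 0.0006
```

Call:
drive_tool:
  steps:
    - [1,0,0,-0.2,0,0,0]
    - [1,0,0,0,0,0,0]
    - [1,0,0,0,0,0,0]

```text
time_s: 8.05
tcp_pos: [0.5381, 0.1294, 0.0647]
ee_rot: [-3.134, -0.218, -0.001]
contact_force: [0.2, -0.4, 0.4]
grip_width: 0.0005
```

Call:
drive_tool:
  steps:
    - [1,0,0,-0.1,0,0,0]
    - [1,0,0,0,0,0,0]
    - [1,0,0,0,0,0,0]

```text
time_s: 8.3
tcp_pos: [0.538, 0.1294, 0.0635]
ee_rot: [3.134, 0.218, 0.0]
contact_force: [0.0, -0.2, 0.5]
grip_width: 0.0007
```

Call:
drive_tool:
  steps:
    - [1,0,0,-0.1,0,0,0]
    - [1,0,0,0,0,0,0]
    - [1,0,0,0,0,0,0]

```text
time_s: 8.55
tcp_pos: [0.5381, 0.1294, 0.0625]
ee_rot: [3.134, 0.218, 0.0]
contact_force: [0.2, 0.7, -0.3]
grip_width: 0.0003
```

Call:
drive_tool:
  steps:
    - [1,0,0,-0.1,0,0,0]
    - [1,0,0,0,0,0,0]
    - [1,0,0,0,0,0,0]

```text
time_s: 8.8
tcp_pos: [0.5382, 0.1294, 0.0623]
ee_rot: [-3.134, -0.218, -0.001]
contact_force: [-2.0, 0.0, 4.8]
grip_width: 0.0006
```

Call:
drive_tool:
  steps:
    - [1,0,0,-0.1,0,0,0]
    - [1,0,0,0,0,0,0]
    - [1,0,0,0,0,0,0]

```text
time_s: 9.05
tcp_pos: [0.5382, 0.1294, 0.0622]
ee_rot: [3.134, 0.218, 0.002]
contact_force: [-2.4, 0.1, 10.8]
grip_width: 0.0003
```

Call:
drive_tool:
  steps:
    - [1,0,0,-0.1,0,0,0]
    - [1,0,0,0,0,0,0]
    - [1,0,0,0,0,0,0]

```text
time_s: 9.3
tcp_pos: [0.5383, 0.1294, 0.0621]
ee_rot: [3.134, 0.218, 0.003]
contact_force: [-4.2, -1.4, 15.6]
grip_width: 0.0002
```

The surface was met at 62.3 mm and gave only 0.2 mm up to 15 N, so it doesn't dip. I'll ease back to about 10 N and check.

Call:
drive_tool:
  steps:
    - [1,0,0,0.1,0,0,0]
    - [1,0,0,0,0,0,0]
    - [1,0,0,0,0,0,0]
    - [1,0,0,0,0,0,0]
    - [1,0,0,0,0,0,0]
    - [1,0,0,0,0,0,0]

```text
time_s: 9.8
tcp_pos: [0.5382, 0.1294, 0.0622]
ee_rot: [3.134, 0.218, 0.002]
contact_force: [-3.0, -0.3, 11.5]
grip_width: 0.0006
```

```bash
python3 st.py
python3 - <<'E'
from h import *
b=bot.camera("scene")[:,:,::-1];cv2.imwrite("pics/s5.png",b)
cv2.imwrite("pics/s5c.png",cv2.resize(b[190:310,250:410],None,fx=5,fy=5,interpolation=2))
m=bot.camera_model("scene")
tip=ray(m,((378.5)/5-.5+250,(413.5)/5-.5+190),.0015)[:2]  # far thin corner
A=np.array([[np.cos(.186),-np.sin(.186)],[np.sin(.186),np.cos(.186)]])
print("far thin corner in foot frame",A.T@(tip-np.array([.539,.130])))
E
python3 st.py
```

```text
[0.5382 0.1294 0.0622] yaw 0.1387 F [-3.01 -0.34 11.52] w 0.0006 t 9.8
far thin corner in foot frame [0.02144621 0.03711353]
[0.5382 0.1294 0.0622] yaw 0.1388 F [-2.97 -0.96 10.17] w 0.0003 t 9.85
```

View pics/s5c.png

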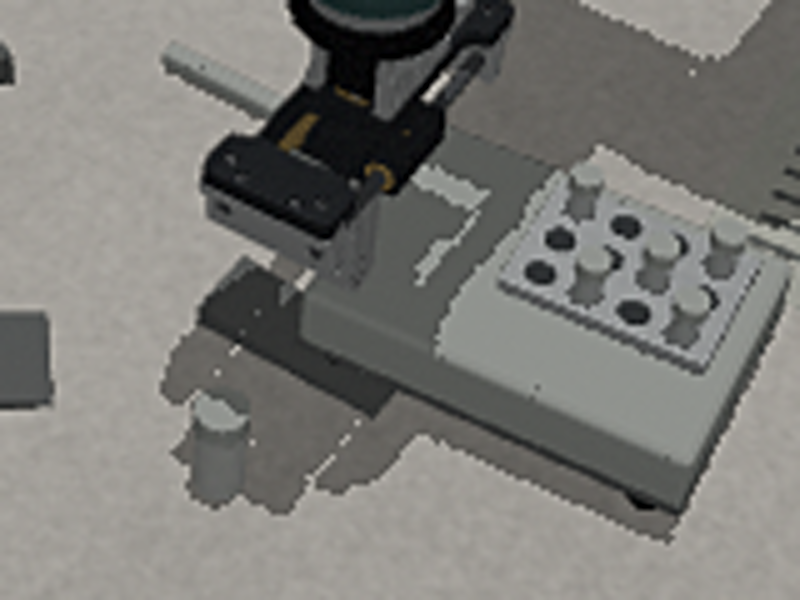

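The picture shows the fingertips pressing on the corner at crop (350,280), with the wedge's far thin corner still at (378,413), the same as before pressing. The heater and vial_a are unmoved. I'm handing in.

```bash
python3 -c "
from station import bot
print(bot.job_done())"; python3 st.py
```

```text
the job is handed in; nothing more can be done
None
the job is handed in; nothing more can be done
```

I pushed the smallest grey wedge by its thick end under the heater's far right foot and handed the job in while pressing on the top above that foot with about 10 N.

- **Wedge:** I pushed until resistance rose from about 1 N to 4–5 N, then about 4 mm more. The last picture puts the thin end about 35 mm past the foot point and centred to within a few mm, with the fingers well clear of the wedge.
- **Pressing:** The fingers met the top at 62.3 mm and it gave only about 0.2 mm up to 15 N, so I saw no dip and pushed no further. I eased back, and the last readings were 10–11.5 N at 62.2 mm, within a few mm of the spot above the foot. A sideways force of about 3 N was also present.
- **Heater and other things:** In the last scene picture the heater and vial_a are where they were. Vial_b was hidden behind the gripper there, but the wrist picture just before pressing shows it standing. I did not measure how far any of the other things moved.
- **Disagreements:** The views differed by about 4 mm (top and wrist) to 9 mm (scene) on the heater's y position. I relied on the top and wrist views and on the felt resistance. I could not measure the load on the wedge directly; I infer it from the corner not dipping.

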